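Tap the locking wedge home in a mould insert's polishing fixture

ROBOT

A 6-joint arm with a two-finger parallel gripper is mounted at the origin on the work surface. World frame = base frame: x ahead of the robot, y to its left, z up, the work surface at z = 0. Lengths are in m, angles in rad, forces in N, time in s.
With the tool pointing down it reaches from about 0.35 to 0.875 m from the base axis. Payload 4.2 kg.
Tool frame: the origin (TCP) lies at the centre of the arm's flange, where the gripper is bolted on; the fingertips stand 182 mm ahead of it and the grasp point (between the pads) lies 164 mm ahead of it; z points along the fingers, y is the line along which they close (so a half turn about z gives the same grasp; the last joint's range is limited). The gripper opens to 87 mm and grips with 3 to 60 N. Pads are 19 mm wide; open, the fingers measure 117 mm over their backs; the gripper's body (75 mm by 190 mm) begins 51 mm behind the grasp point.
Start: joints at [1.555, 0.385, 0.008, 0, -1.194, -0.259], TCP at [0.17, 0.602, 0.405] pointing down, gripper open.
Joint ranges: [-3.14, 3.14], [-1.21, 2.06], [-1.07, 1.41], [-3.16, 2.05], [-2.99, -0.16], [-3.1, 3.1]. Speed limits (rad/s): [2.79, 2.79, 3.14, 3.14, 3.14, 3.14].

INTERFACE

Orientations are given as a unit quaternion [w, x, y, z].
In Python, from station import get_state, snapshot, camera_params, hand_in gives the robot as it stands.
- The arm moves only by the tool step_arm, never from a script. Its argument "motion" is a list of rows, each a list of 7 numbers: the shift along the tool's x, y, z as a fraction of full scale, then the turn, a rotation vector about the tool's x, y, z as a fraction of full scale, then the finger opening in mm, from 0 to 87. A call has 1 to 8 rows; each row shifts and turns the commanded pose from where the row before left it, along the tool's axes as they then stand; what a row does not reach is not made up. Full scale, the value 1, is 40 mm for a shift and 0.15 rad for a turn. A row lasts 1/10 s, in which the tool goes at most 50 mm and 8.59 degrees, less where a joint would pass 70% of its speed; a pose out of reach is approached as far as the arm can. A call with a number of a shift or a turn outside -1 to 1 is refused whole. A call with a gripper value outside its range is refused whole. The fingers move at their own pace and stop on an object; the grip force is fixed at half the most. Time passes only in rows, so rows that do not move let the fingers close. It gives the time, the measured TCP pose, the force, the opening and the grip force at its end, in the units of the state.
- get_state(): the state, without advancing time (a new reading comes with each control period).
- snapshot(name): name is "scene" or "top"; returns (picture, depth): 420x560x3 uint8, red, green, blue; 420x560 float32, m along the optical axis (not along the pixel's ray), 0 where there is no reading.
- camera_params(name): a dict with "fx", "fy", "cx", "cy" (pixels), "k1" (the pictures are not rectified: a ray, as slopes to the right and down, at radius r is drawn at 1 + k1 r^2 times it, then the intrinsics apply), "T" (4x4, takes a point from camera to world coordinates). Camera axes: x right, y down, z forward; pixel columns grow to the right and rows downward; lengths in m; the calibration is good to about 2 mm. A picture is of the moment at which its call begins. camera_params takes no time and is no camera call.
- hand_in(): hands the job in; it is judged then, once.
The state is a dict: "time": time; "joints": joint angles; "joint_velocities": joint speeds; "tau": joint torques, N m; "position": TCP position; "eef_rot": TCP orientation; "ft_force": force on the tool from outside, world axes, zero at the start; "torque": the same for the moment, N m; "opening": finger opening in m; "gripper_force": force on a finger pad.
Only numpy, scipy, OpenCV 4.12 (cv2) and the standard library are available. Lean on these libraries where they do the work, as an engineer would, in place of code of your own. Each camera call takes 0.05 s, during which the arm holds its last target. There are 200 camera calls.

TASK

Clamp the mould insert in its fixture: lift the red-headed wedge out of the rack, set it loosely in the slot beside the insert and let go before pushing it in, then take the brass tapping bar and tap or press the wedge down gently until it goes no further and is tight. Then stand the bar back upright on its rubber pad, and leave the polished insert and the other things on the bench unmarked and where they are.

Things in the scene. Friction and masses are not known exactly. Their poses are not given: they have to be found in the camera images.
- wedge: Steel wedge, red block head, 0.11 kg, 88 mm tall, hanging upright by its head in one slot of the rack. Origin level with its tip, under the head's centre; z up. Stem 24 mm wide (x), 60 mm tall: flat -y face at y = -10 mm, +y face sloping 1:6 from y = -1 mm at the tip to +9 mm under the head. Head 36 (x) by 22 (y) by 28 mm, its underside at z = 60 mm.
- wedge_head (a point): Centre of the head's top face, where it is tapped. Driving takes 2 to 9 N down while the insert slides over; when the insert meets the backstop the resistance rises steeply: 15 to 22 N down then leaves it tight (10 N is hardly enough) and it stays by friction. Over 32 N from the bar is too hard; blows at some 20 mm/s stay below.
- fixture: Steel and blue clamping fixture, fixed. Origin on the bench under its middle; base 120 (x) by 140 mm (y), 20 mm thick. Along y from -y stand: blue backstop (60 mm high), loose insert, wedge slot, blue abutment (to y = 52 mm, 82 mm high). The abutment's slot face slopes 1:6: y = 13 mm at 38 mm over the bench, 20.3 mm at the top.
- slot_mouth (a point): Middle of the slot's mouth, 82 mm over the bench, 16 mm to +y of the fixture's origin. The slot is 27 mm wide along x between cheeks. The wedge goes in tip down, its axes parallel to the fixture's, flat face to the insert. With the insert's centre at fixture y = -18 mm + d, the wedge touches both sides at fixture y = 14 mm + d, tip 38 mm + 6 d over the bench.
- insert: Polished steel mould insert, 70 (x) by 44 (y) by 60 mm plus a 6 mm moulding on top, 0.9 kg, loose on the base (underside 20 mm up). Origin: centre of underside, at first at fixture y = -14.6 to -13.8 mm, 1.2 to 6.4 mm clear of the backstop. The wedge pushes it -y onto the backstop, which is set anew each time (+-2.2 mm, not measured): the wedge gets tight with its tip 24 to 52 mm over the bench.
- bar: Round brass tapping bar with a white nylon foot, 30 mm diameter, 100 mm tall, 0.45 kg, standing upright on the rubber pad. Origin: centre of the foot's underside. The foot is the tapping face.
- pad: Black rubber pad, 90 by 90 mm, 4 mm thick, fixed on the bench. Origin: centre of its underside.
- rack: Wooden rack, fixed, 67 mm (x) by 150 mm (y), 72 mm tall, with two slots 75 mm apart along its y; the wedge and the spare hang in them by their heads, parallel to the rack (head undersides 72 mm over the bench). Origin: centre of its underside.
- spare: Brass wedge with a green head, same size and shape as the red one, in the other slot of the rack. Not to be used. Origin at its tip.
- jar: Small amber jar of polishing paste with a black lid, 56 mm diameter, 60 mm tall; bystander.
- oil: Amber bottle, 48 mm diameter, 130 mm tall; bystander.
- brush: Flat brush lying on the bench; bystander.
- loupe: Black round loupe, 44 mm diameter, 28 mm tall; bystander.
Things that resemble listed ones, but are neither listed nor needed, are in the scene too. Leave any blue or purple look-alike of the bar alone.

How it is judged:
On the way, in this order (a step that is already met when the one before it is completed fails the run):
1. the red-headed wedge stands loosely in the fixture's slot, let go, not yet driven (the insert has not been pushed back more than about 1 mm) (x of wedge in the frame of fixture between -0.005 and 0.005 m and y of wedge in the frame of fixture between 0.009 and 0.022 m and angle between wedge's own z axis and vertical below 0.12 rad and z of wedge in the frame of fixture below 0.07 m and contact force between the fingers and wedge below 0.1 N and y of insert in the frame of fixture above -0.0154 m), for 0.2 s.
2. the bar's tapping drives the wedge tight against the insert (x of wedge in the frame of fixture between -0.005 and 0.005 m and y of wedge in the frame of fixture between 0.009 and 0.022 m and angle between wedge's own z axis and vertical below 0.12 rad and contact force between bar and wedge above 4 N and contact force between wedge and insert above 24 N and y of insert in the frame of fixture below -0.0154 m), for 0.02 s.
At the end, for the whole second after the job is handed in: Left alone, the wedge stands in the slot (tilt under 0.12 rad, tip under 55 mm over the bench) bearing on the insert with over 22 N; the insert lies flat, its centre below fixture y = -15.4 mm. The bar stands at rest on the pad (within 40 mm of its centre, tilt under 0.1 rad) (x of wedge in the frame of fixture between -0.005 and 0.005 m and y of wedge in the frame of fixture between 0.009 and 0.022 m and angle between wedge's own z axis and vertical below 0.12 rad and z of wedge in the frame of fixture below 0.055 m and contact force between wedge and insert above 22 N and y of insert in the frame of fixture below -0.0154 m and z of insert in the frame of fixture below 0.023 m and linear speed of wedge below 0.01 m/s and horizontal distance between bar and pad below 0.04 m and height (world z) of bar below 0.008 m and angle between bar's own z axis and vertical below 0.1 rad and linear speed of bar below 0.02 m/s); the robot touches nothing.
It fails at once if the wedge is hammered or pressed with more than 32 N by the bar (contact force between bar and wedge above 32 N).
It fails at once if the polished insert is touched by the bar or pressed by the fingers with more than 5 N (contact force between any of bar, the fingers and insert above 5 N).
It fails at once if the spare wedge or another bystander is moved more than 20 mm (distance of any of spare, jar, oil, brush, loupe from where it was at the start of the episode above 0.02 m).
It also fails if it takes over 67 s, if anything falls off the work surface, if the arm or the gripper's body presses on something with over 40 N, if the wrist force passes 120 N, or if a joint passes its speed limit or range.

## Working session

There is one attempt and no reset: what is moved stays moved. The work goes in short steps, Python scripts to look and compute and a tool call to move; the robot and the scene stay as the last step left them, time stands still between calls to the robot, and variables do not carry over. Pictures are saved under pics/ and viewed, at most 10 in all, crops included, and the job is handed in when it is done.

Besides the shell and the picture viewer there is one more tool, called after ">>>" in YAML: its name, and indented under it one key for each argument. step_arm: Moves the arm, as the interface text tells. Its arguments: {"type":"object","properties":{"motion":{"type":"array"}},"required":["motion"]}

```bash
mkdir -p pics; ls; cat > h.py <<'E'
import numpy as np, cv2
from station import *
def save(n,img,box=None,s=1):
    if box: img=img[box[1]:box[3],box[0]:box[2]]
    cv2.imwrite('pics/'+n,cv2.resize(img[:,:,::-1],None,fx=s,fy=s,interpolation=cv2.INTER_CUBIC))
def rays(c,uv):
    p=camera_params(c); K=np.array([[p['fx'],0,p['cx']],[0,p['fy'],p['cy']],[0,0,1.]])
    T=np.array(p['T']); q=cv2.undistortPoints(np.array(uv,float).reshape(-1,1,2),K,np.array([p['k1'],0,0,0.]))[:,0]
    return T[:3,3],T[:3,:3],np.c_[q,np.ones(len(q))]
def plane(c,uv,z):
    o,R,d=rays(c,uv); w=d@R.T
    return o+w*((z-o[2])/w[:,2])[:,None]
def pts(c,uv,dep):
    o,R,d=rays(c,uv); uv=np.array(uv,int); return o+(d*dep[uv[:,1],uv[:,0]][:,None])@R.T
E
python3 - <<'E'
from h import *
for n in('scene','top'):
    im,d=snapshot(n); np.savez(n+'0.npz',im=im,d=d); save(n+'0.png',im,s=1.4)
    p=camera_params(n);print(n,p['fx'],p['k1'],np.round(p['T'],3).tolist())
s=get_state();print(s)
E
```

```text
pics
scene 391.809050969544 0.003288199465585297 [[-0.593, 0.474, -0.651, 1.207], [0.805, 0.352, -0.477, 0.416], [0.003, -0.807, -0.591, 0.632], [0.0, 0.0, 0.0, 1.0]]
top 431.9395843831796 -0.060443849856089256 [[-0.027, -0.996, 0.087, 0.517], [-0.999, 0.025, -0.019, -0.036], [0.017, -0.087, -0.996, 1.018], [0.0, 0.0, 0.0, 1.0]]
{'time': 0.1, 'joints': array([ 1.55460363e+00,  3.85497422e-01,  6.78715071e-03, -4.49930412e-04,
       -1.19400326e+00, -2.58611543e-01]), 'joint_velocities': array([-0.0002694 , -0.00050923,  0.00174187,  0.00269203,  0.0003186 ,
        0.00030293]), 'tau': array([ 7.96219479e-05, -3.91688275e+01,  1.87934840e+01,  4.23187941e+00,
        1.34295342e-02, -7.35493313e-05]), 'position': array([0.169508  , 0.60139531, 0.40376535]), 'eef_rot': array([ 9.76849964e-04,  9.90563326e-01, -1.37052308e-01, -9.16631215e-05]), 'ft_force': array([-0.11763505,  0.64635094,  1.02421946]), 'torque': array([-0.00943556, -0.03127707,  0.01898535]), 'gripper_force': 0.0, 'opening': 0.08711126255064688}
```

View pics/top0.png

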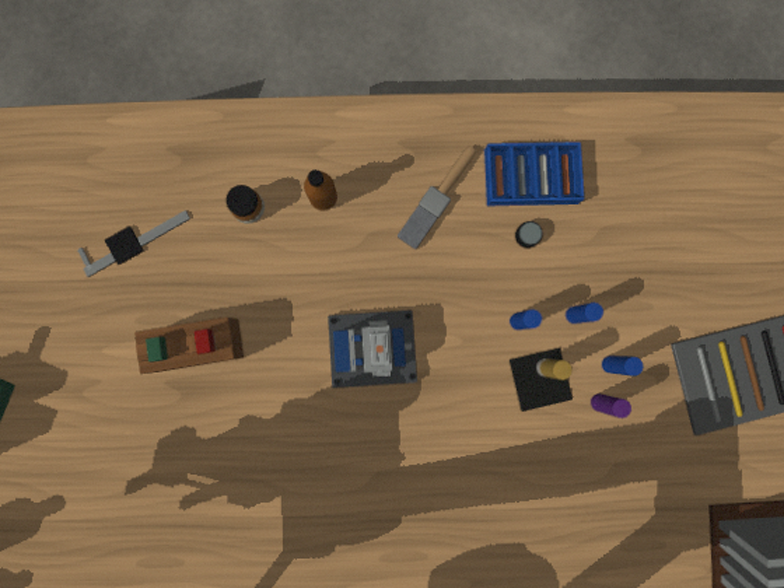

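View pics/scene0.png

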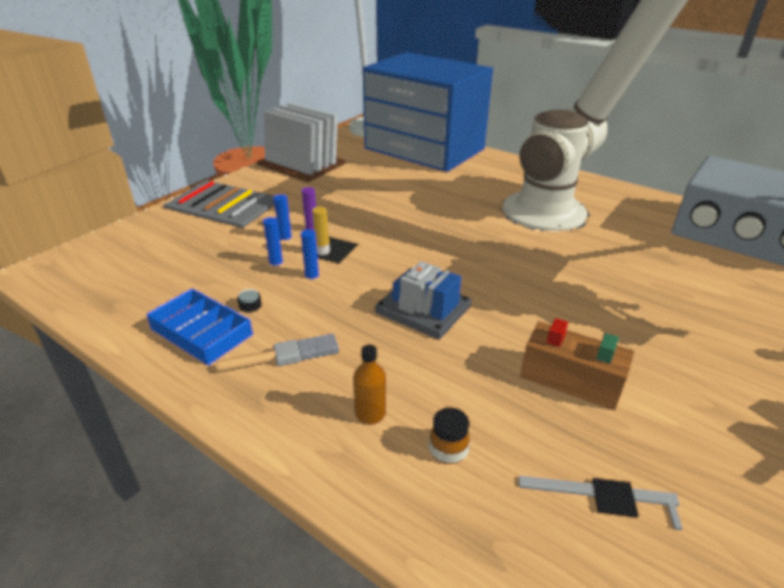

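The top view (at 1.4x) shows red head (204,341), green head (156,348), fixture (373,348) and brass bar (555,368) on its black pad (542,380).

Candidates for the wedge are red (204,341) and green spare (156,348); I choose red. Candidates for the bar are brass/white (555,368), blue (525,320), (584,313), (622,365) and purple (610,405); I choose brass on the pad. Next is a close crop to check.

```bash
python3 - <<'E'
from h import *
t=np.load('top0.npz'); s=np.load('scene0.npz')
a=cv2.resize(t['im'][215:285,225:305],(400,350),interpolation=cv2.INTER_CUBIC)
b=cv2.resize(t['im'][215:285,90:180],(400,250)[:1]+(311,),interpolation=cv2.INTER_CUBIC)[:250]
c=cv2.resize(s['im'][180:245,260:340],(400,350),interpolation=cv2.INTER_CUBIC)
d=cv2.resize(t['im'][240:300,360:420],(250,250),interpolation=cv2.INTER_CUBIC)
W=np.zeros((600,800,3),np.uint8);W[:350,:400]=a;W[350:,:400]=b;W[:350,400:]=c;W[350:,400:650]=d
save('crop1.png',W)
im=t['im'];dep=t['d'];hsv=cv2.cvtColor(im,cv2.COLOR_RGB2HSV)
def comp(m,box):
    mm=np.zeros(m.shape,np.uint8);x0,y0,x1,y1=box;mm[y0:y1,x0:x1]=m[y0:y1,x0:x1]*255
    n,l,st,ce=cv2.connectedComponentsWithStats(mm);i=1+np.argmax(st[1:,4]);return l==i
H,S,V=[hsv[:,:,i].astype(int) for i in range(3)]
def rep(n,m,z):
    v,u=np.nonzero(m);P=plane('top',np.c_[u,v],z)[:,:2].astype(np.float32)
    r=cv2.minAreaRect(P);D=pts('top',np.c_[u,v],dep);print(n,len(u),np.round(r[0],4),np.round(r[1],4),round(r[2],1),'mean',P.mean(0).round(4),'z',np.percentile(D[:,2],[5,50,95]).round(4))
red=comp(((H<6)|(H>174))&(S>150)&(V>60),(130,225,165,260)); rep('red',red,.1)
gr=comp((H>50)&(H<90)&(S>100),(95,230,130,265)); rep('green',gr,.1)
# height-based
v,u=np.mgrid[0:420,0:560];P=pts('top',np.c_[u.ravel(),v.ravel()],dep).reshape(420,560,3);np.save('P.npy',P)
def zr(n,box,lo,hi):
    x0,y0,x1,y1=box;m=comp((P[:,:,2]>lo)&(P[:,:,2]<hi),box);Q=P[m][:,:2].astype(np.float32);r=cv2.minAreaRect(Q);print(n,len(Q),np.round(r[0],4),np.round(r[1],4),round(r[2],1),'mean',Q.mean(0).round(4),'z',np.median(P[m][:,2]).round(4))
zr('redz',(130,225,165,262),.09,.115);zr('greenz',(95,230,130,265),.09,.115)
zr('rack',(90,220,180,275),.06,.08)
zr('base',(225,215,305,285),.012,.03)
zr('ins60',(225,215,305,285),.074,.09)
zr('bar',(375,245,415,280),.09,.12)
pad=comp((V<50),(360,240,415,300));rep('pad',pad,.004)
for row in (240,250,258): print([(int(c),*(P[row,c]*1000).round().astype(int).tolist()) for c in range(236,300,2)])
E
```

```text
red 170 [0.5287 0.2375] [0.0353 0.0216] 8.0 mean [0.5287 0.2373] z [0.0966 0.0995 0.1019]
green 141 [0.5177 0.3073] [0.0319 0.0279] 0.2 mean [0.518  0.3087] z [0.0841 0.0993 0.1019]
redz 197 [0.5298 0.2373] [0.036  0.0222] 8.4 mean [0.5296 0.2362] z 0.0993
greenz 186 [0.519  0.3113] [0.0361 0.0237] 9.4 mean [0.5191 0.3107] z 0.0993
rack 1661 [0.5245 0.2758] [0.0679 0.1512] 8.1 mean [0.5238 0.2729] z 0.0716
base 1552 [ 0.51   -0.0186] [0.1202 0.1401] 2.3 mean [ 0.5102 -0.0228] z 0.0196
ins60 648 [ 0.5097 -0.0267] [0.07  0.044] 2.6 mean [ 0.5098 -0.0266] z 0.0814
bar 174 [ 0.4719 -0.3066] [0.0278 0.0296] 1.5 mean [ 0.472  -0.3051] z 0.1037
pad 1097 [ 0.4516 -0.2992] [0.0876 0.087 ] 11.5 mean [ 0.4472 -0.2945] z [0.0007 0.0037 0.0068]
[(236, 533, 49, 21), (238, 532, 40, 81), (240, 531, 35, 81), (242, 531, 31, 83), (244, 531, 26, 85), (246, 531, 22, 82), (248, 531, 18, 80), (250, 531, 14, 83), (252, 531, 9, 82), (254, 531, 5, 81), (256, 531, 1, 81), (258, 531, -2, 26), (260, 530, -8, 81), (262, 530, -12, 81), (264, 530, -17, 81), (266, 530, -21, 86), (268, 530, -25, 85), (270, 530, -30, 
[... 912 characters left out ...]
, (296, 506, -89, 17), (298, 506, -94, 2)]
[(236, 491, 50, 17), (238, 491, 45, 18), (240, 493, 36, 81), (242, 493, 32, 82), (244, 493, 27, 83), (246, 492, 23, 82), (248, 492, 19, 81), (250, 492, 15, 81), (252, 492, 10, 84), (254, 492, 6, 83), (256, 492, 2, 79), (258, 492, -3, 82), (260, 492, -7, 78), (262, 491, -11, 80), (264, 491, -16, 80), (266, 491, -20, 86), (268, 491, -24, 88), (270, 491, -29, 86), (272, 491, -33, 84), (274, 491, -37, 89), (276, 491, -41, 85), (278, 490, -46, 78), (280, 489, -51, 17), (282, 490, -55, 57), (284, 490, -59, 62), (286, 489, -64, 60), (288, 489, -68, 57), (290, 488, -74, 17), (292, 488, -79, 19), (294, 488, -83, 18), (296, 488, -88, 19), (298, 487, -94, -2)]
```

View pics/crop1.png

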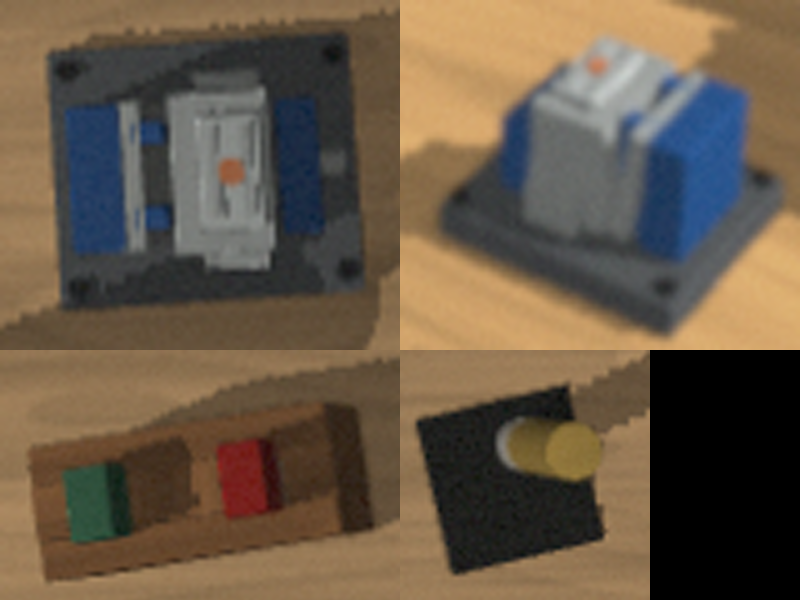

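The crop confirms red in the rack's right slot and brass bar with white foot on the pad. Fixture +y points to world +y. Now a cross-check of the heights with the scene camera, because base and tall parts disagree by about 5 mm.

```bash
python3 - <<'E'
from h import *
s=np.load('scene0.npz');v,u=np.mgrid[0:420,0:560]
P=pts('scene',np.c_[u.ravel(),v.ravel()],s['d']).reshape(420,560,3);T=np.load('P.npy')
hs=cv2.cvtColor(s['im'],cv2.COLOR_RGB2HSV);ht=cv2.cvtColor(np.load('top0.npz')['im'],cv2.COLOR_RGB2HSV)
def rep(n,m,Q):
    q=Q[m];r=cv2.minAreaRect(q[:,:2].astype(np.float32));print(n,m.sum(),np.round(r[0],4),np.round(r[1],4),round(r[2],1),np.median(q,0).round(4))
for n,Q,h in(('scene',P,hs),('top',T,ht)):
    B=lambda x0,x1,y0,y1,z0,z1:(Q[...,0]>x0)&(Q[...,0]<x1)&(Q[...,1]>y0)&(Q[...,1]<y1)&(Q[...,2]>z0)&(Q[...,2]<z1)
    rep(n+' base',B(.42,.6,-.12,.09,.014,.027),Q)
    rep(n+' tall',B(.42,.6,-.12,.09,.076,.1),Q)
    blue=(h[...,0]>105)&(h[...,0]<125)&(h[...,1]>140)
    rep(n+' bluetop',B(.42,.6,-.12,.09,.077,.087)&blue,Q)
    rep(n+' blue60',B(.42,.6,-.12,.09,.054,.066)&blue,Q)
    rep(n+' grey80',B(.42,.6,-.12,-.01,.077,.1)&(h[...,1]<90),Q)
    rep(n+' red',B(.48,.58,.2,.27,.096,.104)&(h[...,1]>150),Q)
    rep(n+' bar',B(.42,.52,-.34,-.26,.1,.108),Q)
    rep(n+' rack',B(.45,.6,.17,.37,.068,.076),Q)
    rep(n+' barlow',B(.42,.52,-.34,-.26,.015,.05),Q)
    print(n,'orange',np.median(Q[B(.42,.6,-.12,.09,.07,.1)&(h[...,0]<15)&(h[...,1]>100)],0))
E
```

```text
scene base 718 [ 0.5135 -0.0157] [0.1217 0.1425] 3.5 [0.5535 0.012  0.0205]
scene tall 570 [ 0.5126 -0.0007] [0.0895 0.0734] 89.0 [ 0.5185 -0.0037  0.0819]
scene bluetop 136 [0.5133 0.0319] [0.0607 0.0213] 4.0 [0.5176 0.0327 0.0819]
scene blue60 75 [0.5353 0.0007] [0.0501 0.1142] 27.7 [0.5392 0.0401 0.0597]
scene grey80 230 [ 0.5139 -0.028 ] [0.0356 0.0695] 89.8 [ 0.5228 -0.023   0.0848]
scene red 129 [0.5317 0.24  ] [0.0369 0.0214] 7.8 [0.5351 0.2408 0.1003]
scene bar 47 [ 0.4733 -0.3054] [0.0266 0.0256] 70.3 [ 0.4738 -0.3027  0.1039]
scene rack 1244 [0.5261 0.2768] [0.0697 0.1497] 7.5 [0.5354 0.2816 0.0725]
scene barlow 90 [ 0.4774 -0.2967] [0.0154 0.0275] 57.7 [ 0.4806 -0.2949  0.0336]
scene orange [ 0.51279245 -0.02945045  0.08844463]
top base 1561 [ 0.51   -0.0186] [0.1202 0.1401] 2.3 [ 0.5116 -0.0232  0.0196]
top tall 1142 [ 0.5088 -0.0045] [0.0701 0.0882] 2.4 [ 0.509  -0.0102  0.0814]
top bluetop 309 [0.5099 0.0183] [0.061  0.0409] 1.9 [0.5095 0.0269 0.0815]
top blue60 160 [ 0.5127 -0.0609] [0.0562 0.017 ] 2.8 [ 0.5117 -0.0604  0.0595]
top grey80 534 [ 0.5101 -0.0299] [0.0697 0.039 ] 0.9 [ 0.5085 -0.0295  0.0829]
top red 176 [0.5298 0.2373] [0.0361 0.0219] 7.8 [0.5297 0.2375 0.0995]
top bar 156 [ 0.4719 -0.3066] [0.0297 0.0275] 88.2 [ 0.4712 -0.306   0.1038]
top rack 1578 [0.5246 0.2757] [0.0679 0.151 ] 8.3 [0.5231 0.2751 0.0716]
top barlow 53 [ 0.4732 -0.2971] [0.0115 0.0284] 81.5 [ 0.4751 -0.2941  0.0318]
top orange [ 0.51036535 -0.03115167  0.08698896]
```

>>> step_arm:
  motion:
    - [0.93,0.52,0,0,0,-0.35,60]
    - [0.93,0.52,0,0,0,0,60]
    - [0.93,0.52,0,0,0,0,60]
    - [0.93,0.52,0,0,0,0,60]
    - [0.93,0.52,0,0,0,0,60]
    - [0.93,0.52,0,0,0,0,60]
    - [0.93,0.52,0,0,0,0,60]
    - [0.93,0.52,0,0,0,0,60]

```text
time: 0.9
position: [0.4225, 0.3705, 0.4044]
eef_rot: [0.0, 0.994, -0.111, -0.0]
ft_force: [-0.5, 0.2, -0.2]
opening: 0.06
gripper_force: 0.0
```

```bash
cat >> h.py <<'E'
from scipy.spatial.transform import Rotation as Ro
def go(x,y,z,psi,rp=True):
    s=get_state();R=Ro.from_quat(np.r_[s['eef_rot'][1:],s['eef_rot'][0]]);p=psi*np.pi/180
    G=Ro.from_matrix(np.c_[[np.cos(p),np.sin(p),0],[np.sin(p),-np.cos(p),0],[0,0,-1]])
    rv=(R.inv()*G).as_rotvec()/.15
    d=np.array([x,y,z])-s['position']
    print('t',round(s['time'],2),'pos',s['position'].round(4),'F',s['ft_force'].round(2),'op',round(s['opening'],4),'gf',round(s['gripper_force'],1))
    print('shift now-axes',(R.inv().apply(d)/.04).round(3),'goal-axes',(G.inv().apply(d)/.04).round(3),'rot',rv.round(3))
E
python3 -c "
from h import *
go(.5307,.2386,.40,8)"
```

```text
t 0.9 pos [0.4225 0.3705 0.4044] F [-0.46  0.19 -0.23] op 0.06 gf 0.0
shift now-axes [3.364 2.622 0.111] goal-axes [2.218 3.643 0.111] rot [ 0.003  0.004 -2.412]
```

>>> step_arm:
  motion:
    - [0,0,0,0,0,-0.8,60]
    - [0,0,0,0,0,-0.8,60]
    - [0,0,0,0,0,-0.8,60]
    - [0.55,0.9,0,0,0,0,60]
    - [0.55,0.9,0,0,0,0,60]
    - [0.55,0.9,0,0,0,0,60]
    - [0.55,0.9,0,0,0,0,60]
    - [0,0,0,0,0,0,60]

```text
time: 1.7
position: [0.5306, 0.2381, 0.4039]
eef_rot: [0.001, 0.998, 0.066, -0.001]
ft_force: [-0.8, -0.2, -1.1]
opening: 0.0598
gripper_force: 0.0
```

>>> step_arm:
  motion:
    - [0,0,0.8,0,0,0,60]
    - [0,0,0.8,0,0,0,60]
    - [0,0,0.8,0,0,0,60]
    - [0,0,0,0,0,0,60]

```text
time: 2.1
position: [0.5269, 0.2407, 0.3038]
eef_rot: [0.003, 0.998, 0.068, -0.005]
ft_force: [-0.3, -0.2, 0.9]
opening: 0.06
gripper_force: 0.0
```

```bash
python3 - <<'E'
from h import *
go(.5307,.2386,.257,8)
a,_=snapshot('top');b,_=snapshot('scene')
A=cv2.resize(a[200:290,100:200],(400,360));B=cv2.resize(b[180:300,340:460],(400,400))
W=np.zeros((400,800,3),np.uint8);W[:360,:400]=A;W[:,400:]=B;save('grasp.png',W)
E
```

```text
t 2.1 pos [0.5269 0.2407 0.3038] F [-0.33 -0.22  0.92] op 0.06 gf 0.0
shift now-axes [0.099 0.06  1.17 ] goal-axes [0.087 0.065 1.171] rot [ 0.031  0.068 -0.018]
```

View pics/grasp.png

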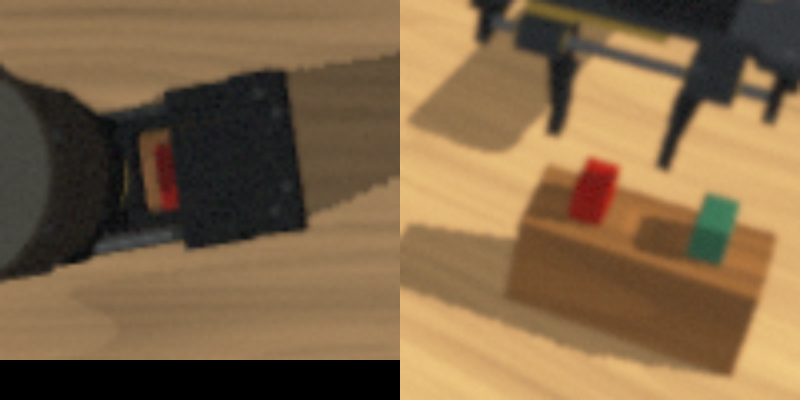

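The picture shows the open fingers (555,130) and (665,165) straddling the red head (595,190), with the spare (715,230) clear.

>>> step_arm:
  motion:
    - [0.09,0.06,0.5,0.03,0.07,0,60]
    - [0,0,0.4,0,0,0,60]
    - [0,0,0.27,0,0,0,60]
    - [0,0,0,0,0,0,60]
    - [0,0,0,0,0,0,60]

```text
time: 2.7
position: [0.5331, 0.2401, 0.2632]
eef_rot: [-0.003, 0.998, 0.069, 0.006]
ft_force: [-0.6, 0.0, 0.2]
opening: 0.0601
gripper_force: 0.0
```

```bash
python3 -c "
from h import *
go(.5307,.2386,.257,8)"
```

```text
t 2.7 pos [0.5331 0.2401 0.2632] F [-0.6   0.03  0.18] op 0.0601 gf 0.0
shift now-axes [-0.067  0.031  0.155] goal-axes [-0.065  0.03   0.156] rot [-0.035 -0.084 -0.009]
```

>>> step_arm:
  motion:
    - [-0.06,0.03,0.1,-0.03,-0.075,0,60]
    - [0,0,0,0,0,0,60]
    - [0,0,0,0,0,0,60]
    - [0,0,0,0,0,0,60]

```text
time: 3.1
position: [0.5306, 0.2383, 0.2582]
eef_rot: [-0.0, 0.998, 0.069, -0.0]
ft_force: [0.2, 0.1, -0.6]
opening: 0.0599
gripper_force: 0.0
```

```bash
python3 -c "
from h import *
go(.5307,.2386,.257,8)"
```

```text
t 3.1 pos [0.5306 0.2383 0.2582] F [ 0.23  0.07 -0.59] op 0.0599 gf 0.0
shift now-axes [ 0.003 -0.008  0.031] goal-axes [ 0.003 -0.008  0.031] rot [-0.002  0.001 -0.012]
```

>>> step_arm:
  motion:
    - [0,0,0,0,0,0,30]
    - [0,0,0,0,0,0,10]
    - [0,0,0,0,0,0,10]
    - [0,0,0,0,0,0,10]
    - [0,0,0,0,0,0,10]
    - [0,0,0,0,0,0,10]

```text
time: 3.7
position: [0.5305, 0.2382, 0.2579]
eef_rot: [0.0, 0.998, 0.069, -0.0]
ft_force: [0.9, 0.2, 0.3]
opening: 0.0218
gripper_force: 30.0
```

>>> step_arm:
  motion:
    - [0,0,-0.3,0,0,0,10]
    - [0,0,-0.6,0,0,0,10]
    - [0,0,-0.6,0,0,0,10]
    - [0,0,-0.6,0,0,0,10]
    - [0,0,-0.4,0,0,0,10]
    - [0,0,-0.4,0,0,0,10]
    - [0,0,0,0,0,0,10]

```text
time: 4.4
position: [0.531, 0.2384, 0.3772]
eef_rot: [-0.001, 0.998, 0.069, 0.002]
ft_force: [-0.0, -0.3, -0.6]
opening: 0.0216
gripper_force: 30.0
```

```bash
python3 - <<'E'
from h import *
go(.5307,.2386,.37,8)
b,_=snapshot('scene');save('lift.png',b,(340,130,460,250),5)
E
```

```text
t 4.4 pos [0.531  0.2384 0.3772] F [-0.02 -0.32 -0.57] op 0.0216 gf 30.0
shift now-axes [-0.006 -0.006  0.181] goal-axes [-0.006 -0.006  0.181] rot [-0.018 -0.032 -0.01 ]
```

View pics/lift.png

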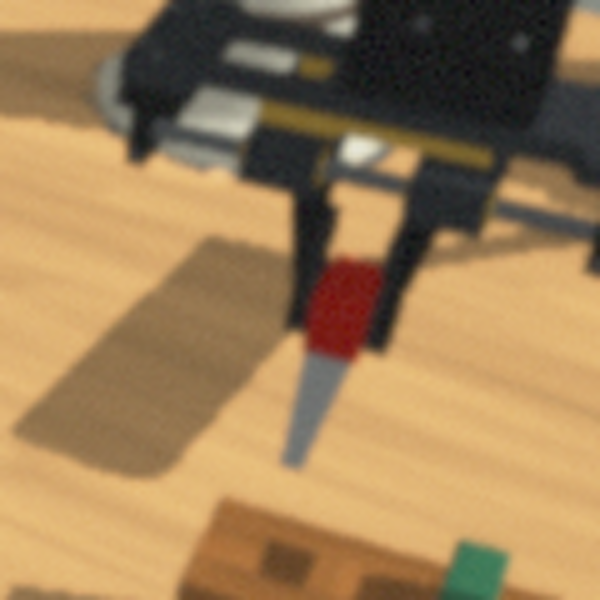

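The lifted wedge is clear: the stem's left side (307,355)-(283,465) runs parallel to the head's edges and the right side slopes. The flat face is therefore toward world -y, and no half turn is needed. Next: subpixel slot edges from the first top picture.

```bash
python3 - <<'E'
from h import *
g=cv2.cvtColor(np.load('top0.npz')['im'],cv2.COLOR_RGB2GRAY).astype(float)
for r0,r1 in((244,246),(246,248),(248,250),(250,252),(252,254)):
    print((r0+r1-1)/2,g[r0:r1,234:300].mean(0).round().astype(int).tolist())
# cheeks: vertical profile in slot columns
print('rows232..270 cols 255-257',g[228:272,255:258].mean(1).round().astype(int).tolist())
E
```

```text
244.5 [122, 94, 65, 64, 64, 54, 58, 58, 60, 59, 58, 54, 57, 54, 60, 88, 123, 120, 118, 60, 52, 56, 54, 55, 66, 131, 122, 124, 123, 124, 130, 134, 133, 120, 111, 136, 136, 137, 136, 127, 117, 96, 133, 76, 81, 46, 40, 40, 39, 38, 42, 41, 42, 40, 38, 54, 56, 56, 57, 60, 46, 50, 70, 87, 87, 88]
246.5 [130, 96, 66, 68, 62, 58, 56, 53, 56, 55, 57, 59, 55, 57, 62, 82, 122, 122, 121, 73, 56, 58, 56, 54, 66, 128, 120, 122, 124, 123, 124, 137, 133, 123, 126, 122, 116, 117, 120, 112, 118, 100, 134, 76, 82, 50, 42, 40, 41, 42, 40, 36, 40, 40, 44, 71, 74, 76, 76, 75, 53, 49, 62, 86, 87, 88]
248.5 [131, 104, 65, 66, 59, 60, 58, 61, 58, 58, 56, 56, 54, 55, 60, 82, 120, 124, 120, 74, 55, 56, 54, 56, 62, 110, 120, 122, 124, 126, 121, 139, 134, 124, 120, 106, 104, 106, 107, 110, 123, 126, 136, 82, 83, 58, 42, 36, 36, 38, 42, 42, 38, 36, 45, 60, 74, 71, 72, 66, 48, 50, 62, 86, 84, 86]
250.5 [130, 107, 67, 65, 60, 58, 58, 58, 59, 55, 54, 56, 57, 58, 57, 68, 122, 121, 120, 88, 56, 57, 54, 60, 58, 96, 122, 124, 124, 123, 124, 147, 134, 129, 121, 103, 108, 110, 114, 112, 120, 132, 124, 85, 82, 65, 48, 42, 41, 42, 40, 40, 43, 42, 40, 40, 47, 50, 48, 50, 44, 44, 58, 86, 86, 88]
252.5 [131, 124, 68, 64, 66, 62, 56, 61, 58, 55, 54, 58, 58, 56, 58, 64, 122, 122, 122, 92, 55, 57, 56, 58, 60, 88, 122, 122, 124, 124, 126, 150, 136, 130, 120, 96, 135, 134, 136, 135, 124, 126, 93, 100, 86, 75, 45, 34, 39, 37, 42, 41, 44, 40, 40, 39, 48, 47, 49, 47, 44, 46, 56, 86, 84, 83]
rows232..270 cols 255-257 [64, 59, 52, 46, 47, 47, 46, 50, 57, 57, 52, 52, 50, 53, 58, 55, 53, 57, 56, 56, 56, 55, 58, 56, 57, 57, 57, 51, 50, 59, 60, 65, 59, 53, 55, 55, 62, 63, 65, 59, 45, 47, 46, 45]
```

>>> step_arm:
  motion:
    - [0,0.4,0,0,0,0.3,10]
    - [0.08,0.8,0,0,0,0.3,10]
    - [0.08,0.9,0,0,0,0.1,10]
    - [0,0.9,0,0,0,0,10]
    - [0,0.9,0,0,0,0,10]
    - [0,0.9,0,0,0,0,10]
    - [0,0.6,0,0,0,0,10]
    - [0,0.2,0,0,0,0,10]

```text
time: 5.25
position: [0.5478, 0.0123, 0.3727]
eef_rot: [0.0, 1.0, 0.014, -0.002]
ft_force: [0.1, -0.4, -1.6]
opening: 0.0216
gripper_force: 30.0
```

```bash
python3 -c "
from h import *
go(.5115,.0075,.33,2.4)
print(plane('top',[[u,249] for u in (238.4,249.4,254,256.3,258.6,278.5)],.082)[:,:2].round(4).tolist())"
```

```text
t 5.25 pos [0.5478 0.0123 0.3727] F [ 0.07 -0.41 -1.64] op 0.0216 gf 30.0
shift now-axes [-0.906  0.093  1.071] goal-axes [-0.911  0.082  1.067] rot [ 0.005  0.025 -0.09 ]
[[0.5121, 0.0391], [0.5115, 0.0154], [0.5113, 0.0054], [0.5111, 0.0005], [0.511, -0.0045], [0.5099, -0.0474]]
```

>>> step_arm:
  motion:
    - [-0.45,0.05,0.2,0,0,-0.08,10]
    - [-0.48,0.06,0.3,0,0,0,10]
    - [0,0,0.2,0,0,0,10]
    - [0,0,0,0,0,0,10]
    - [0,0,0,0,0,0,10]
    - [0,0,0,0,0,0,10]

```text
time: 5.85
position: [0.5122, 0.0096, 0.3463]
eef_rot: [0.0, 1.0, 0.022, 0.0]
ft_force: [-0.3, 0.1, -0.6]
opening: 0.0219
gripper_force: 30.0
```

```bash
python3 - <<'E'
from h import *
go(.5105,.0075,.345,2.4)
a,_=snapshot('top');b,d=snapshot('scene');np.savez('s2.npz',im=b,d=d)
W=np.zeros((600,800,3),np.uint8);W[:,:]=cv2.resize(b[150:240,250:370],(800,600),interpolation=cv2.INTER_CUBIC);save('above.png',W)
E
```

```text
t 5.85 pos [0.5122 0.0096 0.3463] F [-0.28  0.06 -0.65] op 0.0219 gf 30.0
shift now-axes [-0.045  0.05   0.033] goal-axes [-0.045  0.05   0.033] rot [ 0.    -0.002  0.02 ]
```

View pics/above.png

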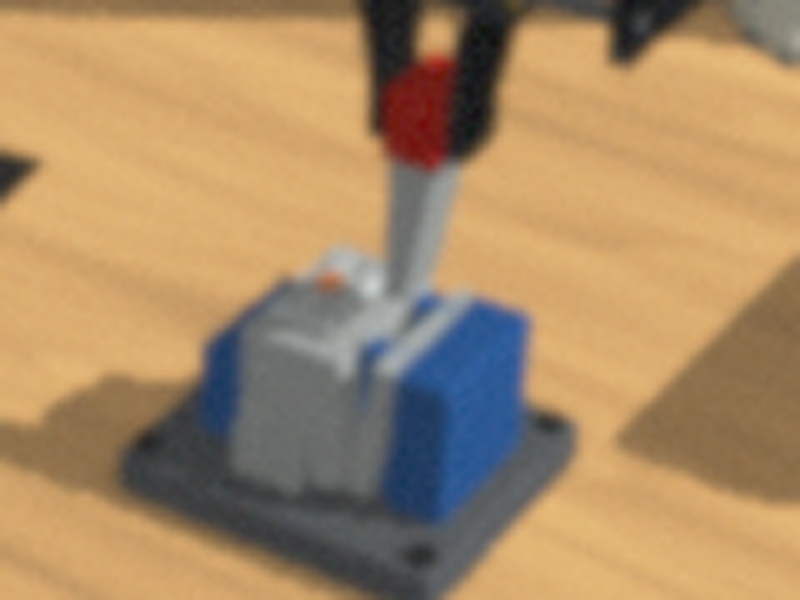

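The picture shows the wedge stem (425,230) over the slot, with tip near (400,300). The slot runs (365,350)-(430,300) between insert and abutment. I'll compare the front-face depths to check x.

```bash
python3 - <<'E'
from h import *
s=np.load('s2.npz');v,u=np.mgrid[0:420,0:560]
P=pts('scene',np.c_[u.ravel(),v.ravel()],s['d']).reshape(420,560,3);h=cv2.cvtColor(s['im'],cv2.COLOR_RGB2HSV).astype(int)
a=np.radians(2.4);ex=P[...,0]*np.cos(a)+P[...,1]*np.sin(a);ey=-P[...,0]*np.sin(a)+P[...,1]*np.cos(a)
red=((h[...,0]<6)|(h[...,0]>174))&(h[...,1]>150)&(np.abs(P[...,0]-.52)<.04)&(P[...,2]>.15)
q=red&(P[...,2]<.183);print('head front ex',q.sum(),np.percentile(ex[q],[10,30,50,70,90]).round(4))
blue=(h[...,0]>105)&(h[...,0]<125)&(h[...,1]>140)&(np.abs(P[...,1])<.08)&(np.abs(P[...,0]-.52)<.06)
f=blue&(P[...,2]>.03)&(P[...,2]<.07)&(ey<.015);g=blue&(P[...,2]>.03)&(P[...,2]<.07)
vv,uu=np.nonzero(g);print('blue pts ex/ey');
for lo in range(230,270,10):
  m=g&(u>=300)&(v>=200);break
print(np.histogram(ex[m],bins=np.arange(.48,.56,.004)))
grey=(h[...,1]<70)&(np.abs(P[...,1])<.08)&(np.abs(P[...,0]-.52)<.06)
i=grey&(P[...,2]>.03)&(P[...,2]<.07);print('insert/front ex',np.histogram(ex[i],bins=np.arange(.5,.57,.003)))
st=grey&(P[...,2]>.11)&(P[...,2]<.155);print('stem ex',np.percentile(ex[st],[10,30,50,70,90]).round(4),'ey',np.percentile(ey[st],[2,50,98]).round(4))
# front-face edges across y at slot top level: silver/blue per ey
E
```

```text
head front ex 64 [0.5243 0.529  0.5296 0.5301 0.531 ]
blue pts ex/ey
(array([ 1,  1,  6, 10, 11,  5, 11,  8, 11,  8, 10, 11,  7, 12,  9, 82, 18,
        0,  0,  0]), array([0.48 , 0.484, 0.488, 0.492, 0.496, 0.5  , 0.504, 0.508, 0.512,
       0.516, 0.52 , 0.524, 0.528, 0.532, 0.536, 0.54 , 0.544, 0.548,
       0.552, 0.556, 0.56 ]))
insert/front ex (array([  2,   1,   2,   1,   1,   0,   3,   2,   1,   1,   9,  14,  13,
        30, 129,  80,   8,  16,  35,   4,   0,   0,   0]), array([0.5  , 0.503, 0.506, 0.509, 0.512, 0.515, 0.518, 0.521, 0.524,
       0.527, 0.53 , 0.533, 0.536, 0.539, 0.542, 0.545, 0.548, 0.551,
       0.554, 0.557, 0.56 , 0.563, 0.566, 0.569]))
stem ex [0.5074 0.5185 0.5232 0.5241 0.5251] ey [-0.0188 -0.0092 -0.003 ]
```

>>> step_arm:
  motion:
    - [-0.018,0.045,0.1,0,0,0,10]
    - [0,0,0.15,0,0,0,10]
    - [0,0,0.1,0,0,0,10]
    - [0,0,0.1,0,0,0,10]
    - [0,0,0,0,0,0,10]
    - [0,0,0,0,0,0,10]

```text
time: 6.55
position: [0.5109, 0.0074, 0.3279]
eef_rot: [0.0, 1.0, 0.022, -0.0]
ft_force: [-0.7, -0.6, -1.4]
opening: 0.0221
gripper_force: 30.0
```

```bash
python3 -c "
from h import *
go(.5115,.0078,.318,2.4)"
```

```text
t 6.55 pos [0.5109 0.0074 0.3279] F [-0.69 -0.6  -1.39] op 0.0221 gf 30.0
shift now-axes [ 0.017 -0.009  0.246] goal-axes [ 0.017 -0.009  0.246] rot [0.002 0.006 0.019]
```

>>> step_arm:
  motion:
    - [0.01,-0.005,0.08,0,0,0,10]
    - [0,0,0.06,0,0,0,10]
    - [0,0,0,0,0,0,10]
    - [0,0,0,0,0,0,10]

```text
time: 6.95
position: [0.5112, 0.0076, 0.3223]
eef_rot: [0.0, 1.0, 0.022, -0.0]
ft_force: [-0.3, 0.3, -0.7]
opening: 0.0219
gripper_force: 30.0
```

>>> step_arm:
  motion:
    - [0,0,0.05,0,0,0,10]
    - [0,0,0.05,0,0,0,10]
    - [0,0,0,0,0,0,10]
    - [0,0,0,0,0,0,10]

```text
time: 7.35
position: [0.5112, 0.0076, 0.3183]
eef_rot: [0.0, 1.0, 0.022, -0.0]
ft_force: [1.1, -0.6, -1.0]
opening: 0.0217
gripper_force: 30.0
```

```bash
python3 - <<'E'
from h import *
go(.5115,.0078,.312,2.4)
b,_=snapshot('scene')
W=cv2.resize(b[150:240,250:370],(800,600),interpolation=cv2.INTER_CUBIC);save('in.png',W)
E
```

```text
t 7.35 pos [0.5112 0.0076 0.3183] F [ 1.09 -0.63 -1.02] op 0.0217 gf 30.0
shift now-axes [ 0.009 -0.005  0.157] goal-axes [ 0.009 -0.005  0.157] rot [0.001 0.007 0.019]
```

View pics/in.png

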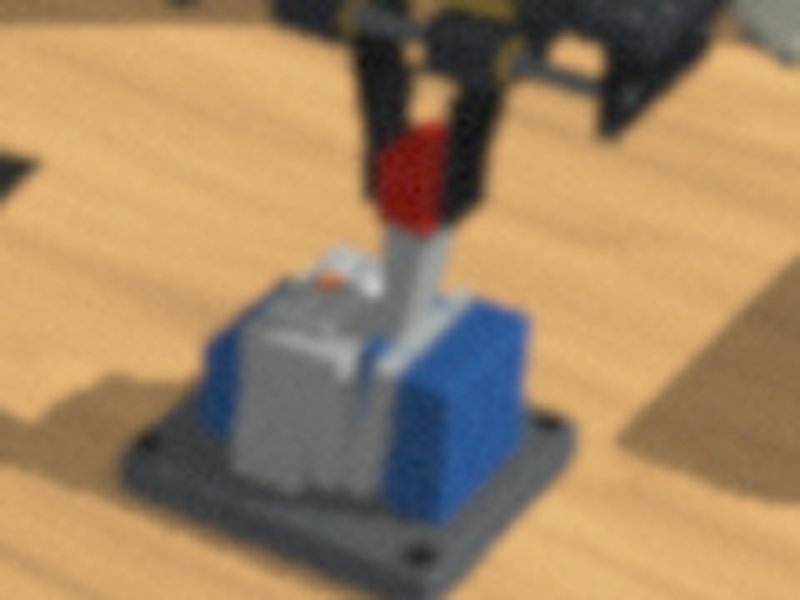

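The wedge tip is inside the slot at (400,330) with no contact force. I'll lower it a bit more.

>>> step_arm:
  motion:
    - [0,0,0.05,0,0,0,10]
    - [0,0,0.05,0,0,0,10]
    - [0,0,0,0,0,0,10]
    - [0,0,0,0,0,0,10]

```text
time: 7.8
position: [0.5111, 0.0073, 0.3142]
eef_rot: [0.0, 1.0, 0.022, -0.001]
ft_force: [0.4, -4.1, -1.8]
opening: 0.0222
gripper_force: 30.0
```

>>> step_arm:
  motion:
    - [0,0,0.04,0,0,0,10]
    - [0,0,0,0,0,0,10]
    - [0,0,0,0,0,0,10]

```text
time: 8.1
position: [0.5112, 0.0072, 0.3128]
eef_rot: [0.001, 1.0, 0.022, -0.001]
ft_force: [0.3, -5.2, -0.7]
opening: 0.0219
gripper_force: 30.0
```

>>> step_arm:
  motion:
    - [0,0,0.04,0,0,0,10]
    - [0,0,0,0,0,0,10]
    - [0,0,0,0,0,0,10]

```text
time: 8.4
position: [0.5112, 0.0071, 0.3113]
eef_rot: [0.001, 1.0, 0.022, -0.001]
ft_force: [-0.1, -5.7, -0.4]
opening: 0.0217
gripper_force: 30.0
```

>>> step_arm:
  motion:
    - [0,0.012,0,0,0,0,10]
    - [0,0,0,0,0,0,10]
    - [0,0,0,0,0,0,10]

```text
time: 8.7
position: [0.5112, 0.0069, 0.3113]
eef_rot: [0.0, 1.0, 0.022, -0.0]
ft_force: [-0.2, -5.8, 0.5]
opening: 0.0216
gripper_force: 30.0
```

>>> step_arm:
  motion:
    - [0,0.02,0,0,0,0,10]
    - [0,0,0,0,0,0,10]
    - [0,0,0,0,0,0,10]

```text
time: 9.0
position: [0.5112, 0.0065, 0.3111]
eef_rot: [-0.0, 1.0, 0.022, -0.0]
ft_force: [-0.8, -3.2, 0.0]
opening: 0.0216
gripper_force: 30.0
```

>>> step_arm:
  motion:
    - [0,0.015,0,0,0,0,10]
    - [0,0,0,0,0,0,10]
    - [0,0,0,0,0,0,10]

```text
time: 9.3
position: [0.5113, 0.0061, 0.311]
eef_rot: [-0.0, 1.0, 0.022, -0.0]
ft_force: [0.6, -0.2, -0.5]
opening: 0.0219
gripper_force: 30.0
```

Free of side force now; releasing.

>>> step_arm:
  motion:
    - [0,0.007,0,0,0,0,10]
    - [0,0,0,0,0,0,30]
    - [0,0,0,0,0,0,50]
    - [0,0,0,0,0,0,50]
    - [0,0,0,0,0,0,50]
    - [0,0,0,0,0,0,50]
    - [0,0,0,0,0,0,50]

```text
time: 10.0
position: [0.5113, 0.0054, 0.3112]
eef_rot: [0.0, 1.0, 0.022, -0.0]
ft_force: [0.2, 0.4, -0.5]
opening: 0.0492
gripper_force: 0.0
```

>>> step_arm:
  motion:
    - [0,0,-0.5,0,0,0,60]
    - [0,0,-0.8,0,0,0,60]
    - [0,0,-1,0,0,0,60]
    - [0,0,-0.7,0,0,0,60]
    - [0,0.9,0,0,0,0,60]
    - [0,0.9,0,0,0,0,60]
    - [0,0.9,0,0,0,0,60]
    - [0,0.9,0,0,0,0,60]

```text
time: 10.8
position: [0.5176, -0.1396, 0.4314]
eef_rot: [0.0, 1.0, 0.023, -0.0]
ft_force: [0.2, -0.1, 0.3]
opening: 0.0597
gripper_force: 0.0
```

```bash
python3 - <<'E'
from h import *
go(.472,-.305,.35,2.4)
b,d=snapshot('scene');a,da=snapshot('top')
W=np.zeros((600,800,3),np.uint8);W[:,:400]=cv2.resize(b[150:240,265:325],(400,600));W[:525,400:]=cv2.resize(a[210:280,235:289],(400,525));save('rel.png',W)
h=cv2.cvtColor(a,cv2.COLOR_RGB2HSV).astype(int)
m=((h[...,0]<6)|(h[...,0]>174))&(h[...,1]>150);m[:, :225]=0;m[:,300:]=0;m[:215]=0;m[285:]=0
v,u=np.nonzero(m);P=pts('top',np.c_[u,v],da);k=P[:,2]>np.median(P[:,2])-.004;r=cv2.minAreaRect(P[k,:2].astype(np.float32));print('head',k.sum(),np.round(r,4) if 0 else r,np.median(P[k,2]))
E
```

```text
t 10.8 pos [ 0.5176 -0.1396  0.4314] F [ 0.18 -0.13  0.31] op 0.0597 gf 0.0
shift now-axes [-1.324  4.078  2.035] goal-axes [-1.311  4.083  2.034] rot [0.    0.002 0.022]Traceback (most recent call last):
  File "<stdin>", line 7, in <module>
  File "h.py", line 14, in pts
    o,R,d=rays(c,uv); uv=np.array(uv,int); return o+(d*dep[uv[:,1],uv[:,0]][:,None])@R.T
          ~~~~^^^^^^
  File "h.py", line 8, in rays
    T=np.array(p['T']); q=cv2.undistortPoints(np.array(uv,float).reshape(-1,1,2),K,np.array([p['k1'],0,0,0.]))[:,0]
                          ~~~~~~~~~~~~~~~~~~~^^^^^^^^^^^^^^^^^^^^^^^^^^^^^^^^^^^^^^^^^^^^^^^^^^^^^^^^^^^^^^^^^
cv2.error: OpenCV(4.12.0) /io/opencv/modules/calib3d/src/undistort.dispatch.cpp:347: error: (-215:Assertion failed) CV_IS_MAT(_src) && CV_IS_MAT(_dst) && (_src->rows == 1 || _src->cols == 1) && (_dst->rows == 1 || _dst->cols == 1) && _src->cols + _src->rows - 1 == _dst->rows + _dst->cols - 1 && (CV_MAT_TYPE(_src->type) == CV_32FC2 || CV_MAT_TYPE(_src->type) == CV_64FC2) && (CV_MAT_TYPE(_dst->type) == CV_32FC2 || CV_MAT_TYPE(_dst->type) == CV_64FC2) in function 'cvUndistortPointsInternal'
```

View pics/rel.png

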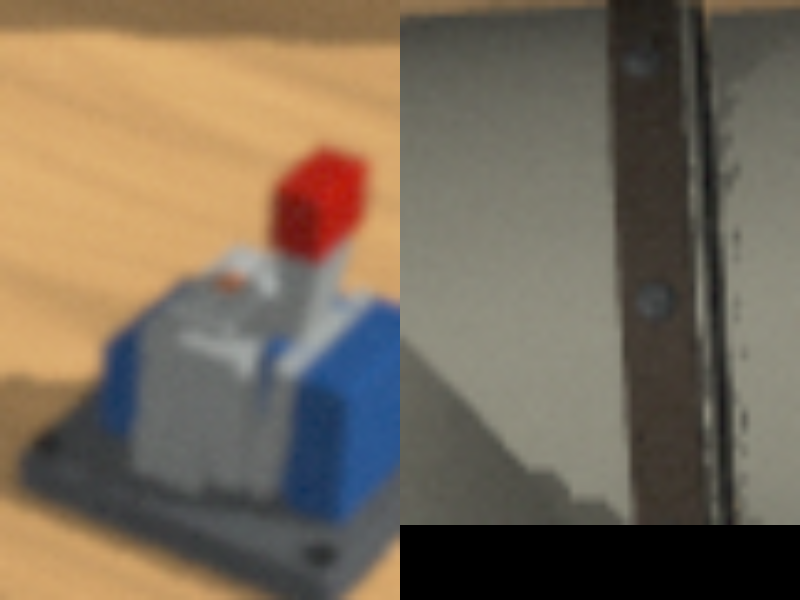

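The picture shows the wedge standing in the slot, red head at (320,200), stem in the gap, let go. Now the bar: refine its position and the neighbours' heights numerically.

```bash
python3 - <<'E'
from h import *
b,d=snapshot('scene');h=cv2.cvtColor(b,cv2.COLOR_RGB2HSV).astype(int)
v,u=np.mgrid[0:420,0:560];P=pts('scene',np.c_[u.ravel(),v.ravel()],d).reshape(420,560,3)
red=((h[...,0]<6)|(h[...,0]>174))&(h[...,1]>150)&(np.abs(P[...,0]-.51)<.05)&(np.abs(P[...,1])<.05)
z=P[red][:,2];t=red&(P[...,2]>np.percentile(z,97)-.006);print('head top z',np.percentile(z,[2,50,90,97]).round(4));r=cv2.minAreaRect(P[t][:,:2].astype(np.float32));print(r)
T=np.load('P.npy');ht=cv2.cvtColor(np.load('top0.npz')['im'],cv2.COLOR_RGB2HSV)
m=((ht[...,0]>105)&(ht[...,1]>120)&(T[...,1]<-.24)&(T[...,0]<.56)&(T[...,0]>.38)&(T[...,2]>.08)).astype(np.uint8)
n,l,st,c=cv2.connectedComponentsWithStats(m)
for i in range(1,n):
  if st[i,4]>20:q=T[l==i];k=q[:,2]>np.percentile(q[:,2],60)-.005;print(st[i,4],q[k].mean(0).round(3),q[:,2].max().round(3))
E
```

```text
head top z [0.126  0.1431 0.1488 0.1501]
((0.5144099593162537, 0.009633420966565609), (0.03289263695478439, 0.018285688012838364), 6.600497722625732)
142 [ 0.549 -0.265  0.099] 0.103
96 [ 0.553 -0.36   0.1  ] 0.103
178 [ 0.473 -0.418  0.099] 0.103
169 [ 0.41  -0.396  0.099] 0.104
```

>>> step_arm:
  motion:
    - [-0.26,0.82,0.1,0,0,0,60]
    - [-0.26,0.82,0.2,0,0,0,60]
    - [-0.26,0.82,0.2,0,0,0,60]
    - [-0.26,0.82,0.2,0,0,0,60]
    - [-0.26,0.82,0.2,0,0,0,60]
    - [0,0,0.2,0,0,0,60]
    - [0,0,0,0,0,0,60]
    - [0,0,0,0,0,0,60]

```text
time: 11.75
position: [0.4736, -0.3036, 0.3873]
eef_rot: [0.0, 1.0, 0.023, -0.0]
ft_force: [-0.5, 0.8, 0.9]
opening: 0.06
gripper_force: 0.0
```

```bash
python3 - <<'E'
from h import *
go(.4725,-.3062,.248,2.4)
E
```

```text
t 11.75 pos [ 0.4736 -0.3036  0.3873] F [-0.46  0.78  0.87] op 0.06 gf 0.0
shift now-axes [-0.027  0.065  3.483] goal-axes [-0.029  0.065  3.483] rot [0.    0.005 0.028]
```

>>> step_arm:
  motion:
    - [-0.028,0.065,0.3,0,0,0,60]
    - [0,0,0.7,0,0,0,60]
    - [0,0,0.8,0,0,0,60]
    - [0,0,0.7,0,0,0,60]
    - [0,0,0.6,0,0,0,60]
    - [0,0,0.38,0,0,0,60]
    - [0,0,0,0,0,0,60]
    - [0,0,0,0,0,0,60]

```text
time: 12.55
position: [0.4725, -0.3068, 0.2482]
eef_rot: [0.0, 1.0, 0.023, -0.0]
ft_force: [-0.0, -0.1, -0.6]
opening: 0.0602
gripper_force: 0.0
```

>>> step_arm:
  motion:
    - [0,0,0,0,0,0,60]
    - [0,0,0,0,0,0,34]
    - [0,0,0,0,0,0,15]
    - [0,0,0,0,0,0,15]
    - [0,0,0,0,0,0,15]
    - [0,0,0,0,0,0,15]
    - [0,0,0,0,0,0,15]

```text
time: 13.25
position: [0.472, -0.3072, 0.2482]
eef_rot: [0.0, 1.0, 0.022, -0.0]
ft_force: [-0.5, 0.8, 1.4]
opening: 0.0292
gripper_force: 30.0
```

```bash
python3 - <<'E'
from h import *
go(.4725,-.3062,.248,2.4)
b,d=snapshot('scene');np.savez('s3.npz',im=b,d=d)
save('bar.png',b,(180,100,280,200),6)
E
```

```text
t 13.25 pos [ 0.472  -0.3072  0.2482] F [-0.52  0.75  1.39] op 0.0292 gf 30.0
shift now-axes [ 0.013 -0.025  0.004] goal-axes [ 0.013 -0.025  0.004] rot [0.001 0.004 0.019]
```

View pics/bar.png

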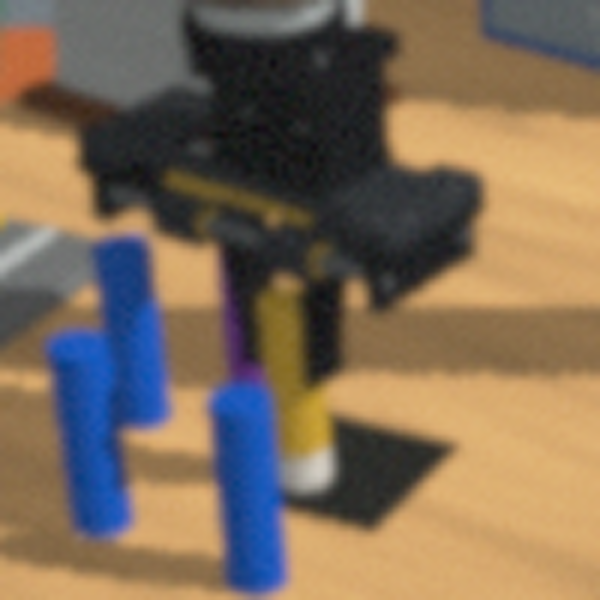

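The picture shows the fingers (245,310) and (320,320) gripping the brass bar above its white foot (310,470), with the blue look-alikes clear. Lift and carry.

>>> step_arm:
  motion:
    - [0,0,-0.3,0,0,0,15]
    - [0,0,-0.7,0,0,0,15]
    - [0,0,-0.9,0,0,0,15]
    - [0,0,-0.9,0,0,0,15]
    - [0,-0.2,-0.9,0,0,0,15]
    - [0.1,-0.5,-0.8,0,0,0,15]
    - [0.2,-0.8,-0.2,0,0,0,15]
    - [0.2,-0.9,0,0,0,0,15]

```text
time: 14.1
position: [0.4875, -0.2099, 0.4382]
eef_rot: [0.0, 1.0, 0.021, 0.002]
ft_force: [0.7, -0.4, -4.0]
opening: 0.0292
gripper_force: 30.0
```

>>> step_arm:
  motion:
    - [0.2,-0.9,0,0,0,0,15]
    - [0.2,-0.9,0,0,0,0,15]
    - [0.2,-0.9,0,0,0,0,15]
    - [0.1,-0.9,0,0,0,0,15]
    - [0,-0.8,0,0,0,0,15]
    - [0,-0.5,0,0,0,0,15]
    - [0,0,0,0,0,0,15]
    - [0,0,0,0,0,0,15]

```text
time: 14.9
position: [0.5067, -0.0131, 0.4358]
eef_rot: [0.0, 1.0, 0.023, -0.001]
ft_force: [1.1, -0.3, -4.0]
opening: 0.0296
gripper_force: 30.0
```

```bash
python3 - <<'E'
from h import *
go(.5113,.0058,.403,2.4)
E
```

```text
t 14.9 pos [ 0.5067 -0.0131  0.4358] F [ 1.12 -0.3  -3.96] op 0.0296 gf 30.0
shift now-axes [ 0.139 -0.468  0.82 ] goal-axes [ 0.136 -0.468  0.821] rot [0.001 0.013 0.025]
```

>>> step_arm:
  motion:
    - [0.07,-0.24,0.1,0,0,0,15]
    - [0.066,-0.23,0.3,0,0,0,15]
    - [0,0,0.3,0,0,0,15]
    - [0,0,0.15,0,0,0,15]
    - [0,0,0,0,0,0,15]
    - [0,0,0,0,0,0,15]
    - [0,0,0,0,0,0,15]

```text
time: 15.6
position: [0.5118, 0.0055, 0.4024]
eef_rot: [0.0, 1.0, 0.022, 0.0]
ft_force: [0.6, 0.2, -3.3]
opening: 0.0292
gripper_force: 30.0
```

```bash
python3 - <<'E'
from h import *
go(.5113,.0058,.393,2.4)
b,d=snapshot('scene');save('tap.png',b,(260,110,340,230),5)
E
```

```text
t 15.6 pos [0.5118 0.0055 0.4024] F [ 0.61  0.24 -3.27] op 0.0292 gf 30.0
shift now-axes [-0.013 -0.007  0.236] goal-axes [-0.013 -0.007  0.236] rot [ 0.    -0.002  0.017]
```

View pics/tap.png

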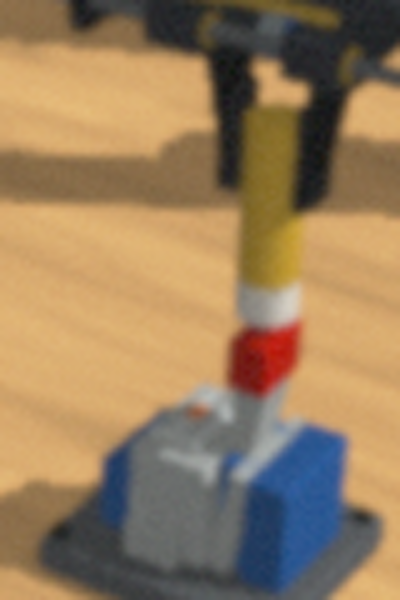

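The foot (270,305) sits right over the red head (265,355), aligned. Lowering gently.

>>> step_arm:
  motion:
    - [0,0,0.05,0,0,0,15]
    - [0,0,0.05,0,0,0,15]
    - [0,0,0.05,0,0,0,15]
    - [0,0,0.05,0,0,0,15]
    - [0,0,0.04,0,0,0,15]
    - [0,0,0.025,0,0,0,15]
    - [0,0,0,0,0,0,15]

```text
time: 16.35
position: [0.5117, 0.0057, 0.3915]
eef_rot: [0.0, 1.0, 0.022, -0.0]
ft_force: [-0.4, 0.2, -2.6]
opening: 0.0294
gripper_force: 30.0
```

>>> step_arm:
  motion:
    - [0,0,0.025,0,0,0,15]
    - [0,0,0.025,0,0,0,15]
    - [0,0,0.025,0,0,0,15]
    - [0,0,0,0,0,0,15]

```text
time: 16.75
position: [0.5117, 0.0056, 0.3884]
eef_rot: [0.0, 1.0, 0.022, -0.0]
ft_force: [-0.4, -1.8, -1.1]
opening: 0.0293
gripper_force: 30.0
```

>>> step_arm:
  motion:
    - [0,0,0.025,0,0,0,15]
    - [0,0,0.025,0,0,0,15]
    - [0,0,0.025,0,0,0,15]
    - [0,0,0,0,0,0,15]

```text
time: 17.15
position: [0.5116, 0.0057, 0.3851]
eef_rot: [-0.0, 1.0, 0.022, -0.0]
ft_force: [0.5, -0.8, -1.8]
opening: 0.0292
gripper_force: 30.0
```

>>> step_arm:
  motion:
    - [0,0,0.025,0,0,0,15]
    - [0,0,0.025,0,0,0,15]
    - [0,0,0,0,0,0,15]

```text
time: 17.45
position: [0.5116, 0.0057, 0.3831]
eef_rot: [-0.0, 1.0, 0.022, -0.001]
ft_force: [0.4, -0.2, -2.1]
opening: 0.0292
gripper_force: 30.0
```

>>> step_arm:
  motion:
    - [0,0,0.025,0,0,0,15]
    - [0,0,0.025,0,0,0,15]
    - [0,0,0,0,0,0,15]

```text
time: 17.75
position: [0.5116, 0.0057, 0.3811]
eef_rot: [-0.0, 1.0, 0.022, -0.001]
ft_force: [0.8, -0.7, -1.2]
opening: 0.0292
gripper_force: 30.0
```

>>> step_arm:
  motion:
    - [0,0,0.025,0,0,0,15]
    - [0,0,0.03,0,0,0,15]
    - [0,0,0,0,0,0,15]

```text
time: 18.05
position: [0.5116, 0.0057, 0.3789]
eef_rot: [-0.0, 1.0, 0.022, -0.001]
ft_force: [-0.2, -0.6, -1.7]
opening: 0.0295
gripper_force: 30.0
```

>>> step_arm:
  motion:
    - [0,0,0.025,0,0,0,15]
    - [0,0,0.03,0,0,0,15]
    - [0,0,0,0,0,0,15]

```text
time: 18.35
position: [0.5116, 0.0057, 0.3767]
eef_rot: [-0.0, 1.0, 0.022, -0.001]
ft_force: [0.3, -1.8, -2.6]
opening: 0.0296
gripper_force: 30.0
```

>>> step_arm:
  motion:
    - [0,0,0.025,0,0,0,15]
    - [0,0,0.03,0,0,0,15]
    - [0,0,0,0,0,0,15]

```text
time: 18.65
position: [0.5116, 0.0057, 0.3745]
eef_rot: [-0.0, 1.0, 0.022, -0.0]
ft_force: [-0.5, -0.7, -1.7]
opening: 0.0294
gripper_force: 30.0
```

>>> step_arm:
  motion:
    - [0,0,0.025,0,0,0,15]
    - [0,0,0.03,0,0,0,15]
    - [0,0,0,0,0,0,15]

```text
time: 18.95
position: [0.5116, 0.0057, 0.3723]
eef_rot: [-0.0, 1.0, 0.022, -0.001]
ft_force: [-0.1, -1.2, -2.1]
opening: 0.0294
gripper_force: 30.0
```

>>> step_arm:
  motion:
    - [0,0,0.025,0,0,0,15]
    - [0,0,0.03,0,0,0,15]
    - [0,0,0,0,0,0,15]

```text
time: 19.25
position: [0.512, 0.0057, 0.3719]
eef_rot: [0.0, 1.0, 0.023, 0.001]
ft_force: [-1.6, -0.2, 6.0]
opening: 0.0292
gripper_force: 30.0
```

>>> step_arm:
  motion:
    - [0,0,0.02,0,0,0,15]
    - [0,0,0,0,0,0,15]
    - [0,0,0,0,0,0,15]

```text
time: 19.55
position: [0.512, 0.0057, 0.3719]
eef_rot: [0.0, 1.0, 0.023, 0.001]
ft_force: [-2.1, -0.2, 7.5]
opening: 0.029
gripper_force: 30.0
```

>>> step_arm:
  motion:
    - [0,0,0.025,0,0,0,15]
    - [0,0,0.01,0,0,0,15]
    - [0,0,0,0,0,0,15]
    - [0,0,0,0,0,0,15]

```text
time: 19.95
position: [0.5123, 0.0058, 0.3717]
eef_rot: [0.0, 1.0, 0.023, 0.002]
ft_force: [-2.8, 0.1, 13.9]
opening: 0.0292
gripper_force: 30.0
```

>>> step_arm:
  motion:
    - [0,0,0.012,0,0,0,15]
    - [0,0,0,0,0,0,15]
    - [0,0,0,0,0,0,15]
    - [0,0,0,0,0,0,15]

```text
time: 20.35
position: [0.5124, 0.0058, 0.3717]
eef_rot: [0.0, 1.0, 0.023, 0.003]
ft_force: [-3.2, 0.1, 14.0]
opening: 0.0292
gripper_force: 30.0
```

>>> step_arm:
  motion:
    - [0,0,0.012,0,0,0,15]
    - [0,0,0,0,0,0,15]
    - [0,0,0,0,0,0,15]
    - [0,0,0,0,0,0,15]

```text
time: 20.75
position: [0.5125, 0.0058, 0.3716]
eef_rot: [0.0, 1.0, 0.023, 0.003]
ft_force: [-3.7, 0.1, 16.3]
opening: 0.0295
gripper_force: 30.0
```

Pressed with about 20 N and it goes no further. Lift off and return the bar.

>>> step_arm:
  motion:
    - [0,0,-0.1,0,0,0,15]
    - [0,0,-0.4,0,0,0,15]
    - [0,0,-0.8,0,0,0,15]
    - [0,0.2,-0.3,0,0,0,15]
    - [-0.1,0.5,0,0,0,0,15]
    - [-0.2,0.8,0,0,0,0,15]
    - [-0.2,0.9,0,0,0,0,15]
    - [-0.3,0.9,0,0,0,0,15]

```text
time: 21.55
position: [0.4851, -0.1288, 0.4298]
eef_rot: [-0.0, 1.0, 0.023, -0.001]
ft_force: [0.3, 0.1, -3.2]
opening: 0.0294
gripper_force: 30.0
```

>>> step_arm:
  motion:
    - [-0.3,0.9,0,0,0,0,15]
    - [-0.3,0.9,0,0,0,0,15]
    - [-0.2,0.9,0,0,0,0,15]
    - [0,0.7,0,0,0,0,15]
    - [0,0.5,0,0,0,0,15]
    - [0,0,0,0,0,0,15]
    - [0,0,0,0,0,0,15]
    - [0,0,0,0,0,0,15]

```text
time: 22.35
position: [0.4604, -0.2844, 0.4305]
eef_rot: [-0.0, 1.0, 0.022, -0.001]
ft_force: [-0.1, 0.5, -2.7]
opening: 0.0291
gripper_force: 30.0
```

```bash
python3 - <<'E'
from h import *
go(.456,-.302,.258,2.4)
b,d=snapshot('scene');h=cv2.cvtColor(b,cv2.COLOR_RGB2HSV).astype(int)
v,u=np.mgrid[0:420,0:560];P=pts('scene',np.c_[u.ravel(),v.ravel()],d).reshape(420,560,3)
red=((h[...,0]<6)|(h[...,0]>174))&(h[...,1]>150)&(np.abs(P[...,0]-.51)<.05)&(np.abs(P[...,1])<.05)
print('head z',np.percentile(P[red][:,2],[2,50,90,97]).round(4))
E
```

```text
t 22.35 pos [ 0.4604 -0.2844  0.4305] F [-0.08  0.47 -2.67] op 0.0291 gf 30.0
shift now-axes [-0.122  0.438  4.313] goal-axes [-0.128  0.435  4.313] rot [-0.006  0.012  0.021]
head z [0.1054 0.1228 0.1286 0.1294]
```

>>> step_arm:
  motion:
    - [-0.06,0.22,0.3,0,0,0,15]
    - [-0.06,0.22,0.7,0,0,0,15]
    - [0,0,0.9,0,0,0,15]
    - [0,0,0.9,0,0,0,15]
    - [0,0,0.8,0,0,0,15]
    - [0,0,0.5,0,0,0,15]
    - [0,0,0.1,0,0,0,15]
    - [0,0,0,0,0,0,15]

```text
time: 23.2
position: [0.4565, -0.3027, 0.2627]
eef_rot: [-0.0, 1.0, 0.023, -0.001]
ft_force: [0.1, -0.3, -2.5]
opening: 0.0294
gripper_force: 30.0
```

>>> step_arm:
  motion:
    - [0,0,0,0,0,0,15]
    - [0,0,0,0,0,0,15]

```text
time: 23.4
position: [0.457, -0.3029, 0.2648]
eef_rot: [0.001, 1.0, 0.023, 0.001]
ft_force: [-0.2, 0.3, -3.8]
opening: 0.0294
gripper_force: 30.0
```

```bash
python3 - <<'E'
from h import *
go(.456,-.302,.248,2.4)
E
```

```text
t 23.4 pos [ 0.457  -0.3029  0.2648] F [-0.18  0.34 -3.85] op 0.0294 gf 30.0
shift now-axes [-0.024 -0.023  0.419] goal-axes [-0.023 -0.022  0.42 ] rot [ 0.009 -0.015  0.021]
```

>>> step_arm:
  motion:
    - [0,0,0.1,0,0,0,15]
    - [0,0,0.1,0,0,0,15]
    - [0,0,0.1,0,0,0,15]
    - [0,0,0.06,0,0,0,15]
    - [0,0,0,0,0,0,15]
    - [0,0,0,0,0,0,15]
    - [0,0,0,0,0,0,15]

```text
time: 24.1
position: [0.4565, -0.3027, 0.2489]
eef_rot: [0.0, 1.0, 0.022, -0.0]
ft_force: [-0.0, 0.2, -3.6]
opening: 0.0292
gripper_force: 30.0
```

>>> step_arm:
  motion:
    - [0,0,0.03,0,0,0,15]
    - [0,0,0,0,0,0,15]
    - [0,0,0,0,0,0,15]

```text
time: 24.4
position: [0.4565, -0.3027, 0.2482]
eef_rot: [0.0, 1.0, 0.022, -0.0]
ft_force: [-1.5, 0.7, 1.1]
opening: 0.0294
gripper_force: 30.0
```

Standing on the pad (weight carried). Release and rise.

>>> step_arm:
  motion:
    - [0,0,0,0,0,0,33]
    - [0,0,0,0,0,0,60]
    - [0,0,0,0,0,0,60]
    - [0,0,0,0,0,0,60]
    - [0,0,0,0,0,0,60]
    - [0,0,0,0,0,0,60]

```text
time: 25.0
position: [0.4565, -0.3027, 0.2477]
eef_rot: [0.0, 1.0, 0.022, -0.0]
ft_force: [-0.1, 0.6, 0.4]
opening: 0.0585
gripper_force: 0.0
```

>>> step_arm:
  motion:
    - [0,0,-0.3,0,0,0,60]
    - [0,0,-0.6,0,0,0,60]
    - [0,0,-0.9,0,0,0,60]
    - [0,0,-0.9,0,0,0,60]
    - [0,0,-0.9,0,0,0,60]
    - [0,0,-0.5,0,0,0,60]
    - [0,0,0,0,0,0,60]
    - [0,0,0,0,0,0,60]

```text
time: 25.8
position: [0.4561, -0.3025, 0.4121]
eef_rot: [-0.0, 1.0, 0.022, 0.0]
ft_force: [0.0, 1.0, 0.1]
opening: 0.0602
gripper_force: 0.0
```

```bash
python3 - <<'E'
from h import *
go(.456,-.302,.4,2.4)
b,d=snapshot('scene');h=cv2.cvtColor(b,cv2.COLOR_RGB2HSV).astype(int)
v,u=np.mgrid[0:420,0:560];P=pts('scene',np.c_[u.ravel(),v.ravel()],d).reshape(420,560,3)
y=(h[...,0]>18)&(h[...,0]<30)&(h[...,1]>150)&(np.abs(P[...,0]-.456)<.04)&(np.abs(P[...,1]+.302)<.04)&(P[...,2]>.03)
for lo,hi in((.03,.06),(.06,.098),(.1,.11)):
  q=P[y&(P[...,2]>lo)&(P[...,2]<hi)];print(len(q),q.mean(0).round(4))
red=((h[...,0]<6)|(h[...,0]>174))&(h[...,1]>150)&(np.abs(P[...,0]-.51)<.05)&(np.abs(P[...,1])<.05)
print('head z',np.percentile(P[red][:,2],[50,90,97]).round(4))
save('final.png',b)
E
```

```text
t 25.8 pos [ 0.4561 -0.3025  0.4121] F [0.05 0.97 0.15] op 0.0602 gf 0.0
shift now-axes [-0.003 -0.013  0.303] goal-axes [-0.003 -0.013  0.303] rot [-0.001 -0.002  0.017]
76 [ 0.4648 -0.293   0.0444]
110 [ 0.4639 -0.292   0.0793]
49 [ 0.4592 -0.299   0.1041]
head z [0.1234 0.1287 0.1294]
```

```bash
python3 -c "
from station import *
print(hand_in())"
```

```text
the job is handed in; nothing more can be done
None
```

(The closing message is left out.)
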